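# Gauge and sort two clay sample rods

## Task

Sort the two terracotta sample rods on the light table by length: the rod that fits the gauge slot goes lengthwise through the slot into the blue gauge box, and the one that is too long for it goes into the shallow wooden tray, lying flat inside it. Fired clay is brittle, so do not let go of a rod high up: let it go just above or in its opening.

Things in the scene. Friction and masses are not known exactly. Their poses are not given: they have to be found in the camera images.
- short_rod: Straight terracotta (orange-brown) rod, square section 20 x 20 mm, 68 mm long, about 55 g, lying flat on the table. Origin at its middle (10 mm above the table); x along its length, z up as it lies. At least 70 mm of free table to either side of its middle, across its length. The shorter one: it fits the slot. (A white-grey marble rod, 90 mm long, in the same row is not part of the job.)
- long_rod: Straight terracotta (orange-brown) rod, square section 20 x 20 mm, 114 mm long, about 91 g, lying flat on the table. Origin at its middle (10 mm above the table); x along its length, z up as it lies. At least 70 mm of free table to either side of its middle, across its length. The longer one: too long for the slot.
- gauge_box: Fixed blue box, 90 (x) by 150 mm (y), with a 4 mm steel plate on top, upper face 34 mm above the table. In its middle the gauge slot, 44 mm wide (x), 92 mm long (y); hollow below, floor at 4 mm: a rod let go in the slot drops in and lies under the plate. Fingers beside a rod do not fit the slot: hold the rod by its upper part. Origin on the table under the slot's middle; x across the slot, y along it, z up.
- long_tray: fixed shallow open tray of brown wood, outside 120 mm (x) by 160 mm (y), inside 112 x 152 mm; floor 4 mm and rim 14 mm above the table, walls 4 mm thick. Origin on the table under its middle; y along its long side, z up.
Not all that is in view belongs to the job. Of the things that look like the long_tray, the smaller one is meant.

How it is judged:
By the outcome, as a careful person would: the job done as asked, in the order asked, and still so for the second after the job is handed in, with the robot touching nothing.
It also fails if it takes over 53 s, if anything falls off the work surface, if the arm or the gripper's body presses on something with over 40 N, if the wrist force passes 120 N, or if a joint passes its speed limit or range.

## Robot

A 6-joint arm with a two-finger parallel gripper is mounted at the origin on the work surface. World frame = base frame: x ahead of the robot, y to its left, z up, the work surface at z = 0. Lengths are in m, angles in rad, forces in N, time in s.
With the tool pointing down it reaches from about 0.425 to 0.95 m from the base axis. Payload 14.7 kg.
Tool frame: the origin (TCP) lies midway between the tips of the shut fingers; the grasp point (between the pads) lies 19 mm behind it (r.grip_depth is the z of the grasp point in the tool frame, in m); z points along the fingers, y is the line along which they close (so a half turn about z gives the same grasp; the last joint's range is limited). The gripper opens to 85 mm and grips with 20 to 120 N. Pads are 22 mm wide; open, the fingers measure 114 mm over their backs; the gripper's body (76 mm by 85 mm) begins 54 mm behind the grasp point. The pads swing forward as they close: fully open they stand 13 mm farther back than shut.
Start: joints at [1.289, 0.48, 1.596, -0, 1.065, -0.047], TCP at [0.151, 0.632, 0.231] pointing down, gripper open.
Joint ranges: [-2.75, 2.75], [-0.82, 2.05], [0.23, 2.67], [-1.56, 4.7], [0.09, 2.69], [-2.92, 2.92]. Speed limits (rad/s): [1.89, 1.89, 2.39, 3.01, 3.01, 3.01].

## Interface

Orientations are given as a unit quaternion [x, y, z, w].
In Python, from rig import r gives the robot as it stands. The module is installed in compiled form; this text tells all that it offers.
- The arm moves only by the tool drive_tool, never from a script. Its argument "rows" is a list of rows, each a list of 7 numbers: the shift along the tool's x, y, z in m, then the turn, a rotation vector about the tool's x, y, z in degrees, then the gripper's target within -1 to 1 (shut at 1, half-way at 0, fully open at -1). A call has 1 to 10 rows; each row shifts and turns the commanded pose from where the row before left it, along the tool's axes as they then stand; what a row does not reach is not made up. A row lasts 1/10 s, in which the tool goes at most 50 mm and 8.59 degrees, less where a joint would pass 70% of its speed; a pose out of reach is approached as far as the arm can. A call is refused whole if a number of a shift passes 0.05 or a number of a turn 8.59, either way. A call with a gripper value outside its range is refused whole. The fingers move at their own pace and stop on an object; "squeeze" is the grip in N (left out, the last holds). Time passes only in rows, so rows that do not move let the fingers close. It gives the time, the measured TCP pose, the force and the opening at its end, in the units of the state.
- r.state(): the state, without advancing time (a new reading comes with each control period).
- r.grab_frame(name): name is "scene" or "side" or "wrist"; returns (picture, depth): 384x512x3 uint8, red, green, blue; 384x512 float32, m along the optical axis (not along the pixel's ray), 0 where there is no reading.
- r.calibration(name): a dict with "camera_matrix" (3x3 intrinsics, pixels), "dist_coeffs" ([k1, k2, p1, p2, k3] as OpenCV has them; the pictures are not rectified), "origin" and "orientation" of the camera in the world; the wrist camera has in their place "mount" (4x4, takes a point from camera to tool coordinates, whose origin is the TCP and whose axes are the flange's). Camera axes: x right, y down, z forward; pixel columns grow to the right and rows downward; lengths in m; the calibration is good to about 2 mm. A picture is of the moment at which its call begins: read the wrist's pose just before it. calibration takes no time and is no camera call.
- r.hand_in(): hands the job in, once; it reports no verdict.
The state is a dict: "t": time; "qpos": joint angles; "qvel": joint speeds; "tau": joint torques, N m; "position": TCP position; "orientation": TCP orientation; "force": force on the tool from outside, world axes, zero at the start; "moment": the same for the moment, N m; "gripper_width": finger opening in m.
Only numpy, scipy, OpenCV 4.12 (cv2) and the standard library are available. Lean on these libraries where they do the work, as an engineer would, in place of code of your own. Each camera call takes 0.05 s, during which the arm holds its last target. There are 200 camera calls.

## Working session

There is one attempt and no reset: what is moved stays moved. The work goes in short steps, Python scripts to look and compute and a tool call to move; the robot and the scene stay as the last step left them, time stands still between calls to the robot, and variables do not carry over. Pictures are saved under pics/ and viewed, on a budget of 10 in all, crops included, one or two more only if the job needs it, and the job is handed in when it is done.

Besides the shell and the picture viewer there is one more tool, called after "Call:" by a JSON object that holds its "name" and its "arguments", one argument or row to a line. drive_tool: Moves the arm, as the interface text tells. Its arguments: {"type":"object","properties":{"rows":{"type":"array"},"squeeze":{"type":"number"}},"required":["rows"]}

```bash
mkdir -p pics
cat > h.py <<'E'
import numpy as np, cv2
from rig import r
from scipy.spatial.transform import Rotation as R
def pose(name,st=None):
    c=r.calibration(name)
    K=np.array(c["camera_matrix"]);D=np.array(c["dist_coeffs"])
    if "mount" in c:
        M=np.array(c["mount"]);st=st or r.state()
        Rt=R.from_quat(st["orientation"]).as_matrix()
        return K,D,Rt@M[:3,:3],Rt@M[:3,3]+np.array(st["position"])
    o=np.array(c["orientation"])
    Rc=R.from_quat(o).as_matrix() if o.size==4 else o.reshape(3,3)
    return K,D,Rc,np.array(c["origin"])
def cast(P,uv,z):
    K,D,Rc,o=P
    n=cv2.undistortPoints(np.array(uv,float).reshape(-1,1,2),K,D).reshape(-1,2)
    d=np.c_[n,np.ones(len(n))]@Rc.T
    return (o+d*((z-o[2])/d[:,2])[:,None])[:,:2]
def cloud(P,dep):
    K,D,Rc,o=P
    h,w=dep.shape;v,u=np.mgrid[:h,:w]
    n=cv2.undistortPoints(np.c_[u.ravel(),v.ravel()].astype(float).reshape(-1,1,2),K,D).reshape(-1,2)
    return ((np.c_[n,np.ones(len(n))]*dep.reshape(-1,1))@Rc.T+o).reshape(h,w,3)
E
python3 - <<'E'
from h import *
s=r.state();print(s)
for n in("scene","side","wrist"):
    P=pose(n,s);im,d=r.grab_frame(n);np.savez(f"{n}0.npz",im=im,d=d,R=P[2],o=P[3])
    cv2.imwrite(f"pics/{n}0.png",im[:,:,::-1]);print(n,P[3],P[2][:,2])
E
```

```text
{'t': 0.0, 'qpos': array([ 1.28940793e+00,  4.80846873e-01,  1.59685679e+00, -8.96225535e-06,
        1.06511838e+00, -4.65940524e-02]), 'qvel': array([ 0.00075336, -0.00013524, -0.00157985,  0.00121431,  0.00117537,
       -0.00020732]), 'tau': array([ 6.21892686e-04, -9.50643110e+01, -4.30176187e+01, -1.50872497e-04,
        1.23437695e-02, -8.15169005e-05]), 'position': array([0.15108217, 0.63177467, 0.23066901]), 'orientation': array([ 1.17125512e-01,  9.93116930e-01, -6.07089814e-04, -9.64873202e-05]), 'force': array([ 0.27327683,  0.09944369, -0.05016689]), 'moment': array([-0.02768002,  0.05399674,  0.00437304]), 'gripper_width': 0.0854665869925259}
scene [ 1.07908033 -0.23565729  0.91217683] [-0.54061268  0.27477156 -0.79513428]
side [0.42791846 0.79722233 0.78732397] [ 0.05594309 -0.69297138 -0.71879138]
wrist [0.07150503 0.65152922 0.37402491] [ 0.31300828 -0.07604433 -0.94670115]
```

View pics/scene0.png

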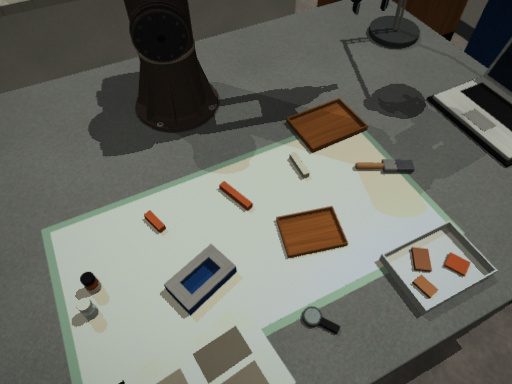

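View pics/side0.png

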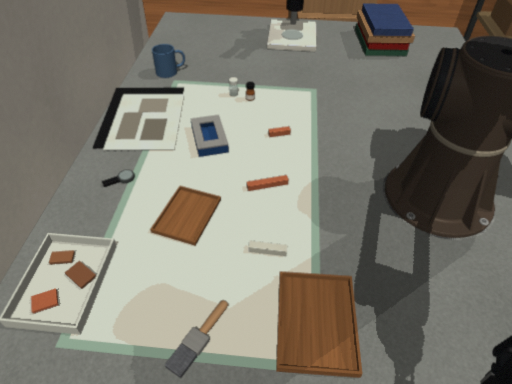

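Scene view: short rod at (155,221), long rod at (236,195), marble rod at (299,165), gauge box at (201,278), and trays at (311,231) and (327,125). Side view: short rod at (279,131), long rod at (267,183), box at (210,135), and trays at (187,215) and (318,322). The tray at (187,215) looks smaller.

Run:
```python
from h import *
def rect(P,mask,z,tag):
    cs,_=cv2.findContours(mask.astype(np.uint8),cv2.RETR_EXTERNAL,cv2.CHAIN_APPROX_NONE)
    for c in cs:
        if cv2.contourArea(c)<60: continue
        p=cast(P,c.reshape(-1,2),z)
        (cx,cy),(w,h),a=cv2.minAreaRect((p*1000).astype(np.float32))
        if w<h: w,h,a=h,w,a+90
        print(tag,c.reshape(-1,2).mean(0).round(),"c",round(cx),round(cy),"size",round(w),round(h),"long axis deg",round((a+90)%180-90,1))
for n in("scene","side"):
    f=np.load(n+"0.npz");P=pose(n);im=f["im"];hsv=cv2.cvtColor(im,cv2.COLOR_RGB2HSV)
    H,S,V=[hsv[...,i].astype(int) for i in range(3)]
    W=cloud(P,f["d"]);xy=(W[...,0]>.2)&(W[...,0]<1.1)&(abs(W[...,1])<.6)&(f["d"]>0)
    m=(H<14)&(S>120)&(V>60)&xy
    rect(P,m&(W[...,2]>.017),.02,n+" rodtop")
    rect(P,m,.010,n+" brown z10")
    t=(W[...,2]>.028)&(W[...,2]<.042)&xy
    rect(P,t,.034,n+" h34")
    b=(H>100)&(H<125)&(S>150)&(V>60)&xy; rect(P,b,.034,n+" blue")
```

```text
scene rodtop [154. 220.] c 440 -222 size 71 19 long axis deg 17.8
scene rodtop [235. 194.] c 459 8 size 113 21 long axis deg 19.7
scene brown z10 [425. 286.] c 909 302 size 48 29 long axis deg 11.3
scene brown z10 [457. 264.] c 900 411 size 50 44 long axis deg 29.0
scene brown z10 [421. 259.] c 849 342 size 60 39 long axis deg -33.5
scene brown z10 [154. 222.] c 437 -222 size 78 23 long axis deg 17.8
scene brown z10 [308. 232.] c 653 138 size 159 118 long axis deg 75.6
scene brown z10 [235. 194.] c 456 9 size 120 26 long axis deg 20.7
scene brown z10 [325. 124.] c 321 402 size 212 161 long axis deg -88.6
scene h34 [455. 291.] c 957 355 size 223 33 long axis deg 82.3
scene h34 [199. 277.] c 651 -172 size 152 95 long axis deg -69.9
scene h34 [418. 243.] c 840 357 size 221 81 long axis deg -89.9
scene blue [197. 279.] c 656 -181 size 68 35 long axis deg -70.5
side rodtop [267. 181.] c 459 13 size 111 19 long axis deg 20.5
side brown z10 [ 44. 300.] c 899 411 size 50 41 long axis deg 28.7
side brown z10 [315. 328.] c 328 395 size 217 158 long axis deg -88.3
side brown z10 [ 80. 274.] c 849 341 size 60 38 long axis deg -31.8
side brown z10 [ 61. 257.] c 909 302 size 49 30 long axis deg 11.2
side brown z10 [189. 213.] c 652 141 size 162 119 long axis deg 76.4
side brown z10 [267. 182.] c 457 8 size 114 31 long axis deg 20.4
side brown z10 [279. 131.] c 438 -221 size 68 34 long axis deg 18.6
side h34 [208. 131.] c 650 -168 size 158 90 long axis deg -70.1
side blue [213. 150.] c 621 -79 size 79 22 long axis deg 19.0
side blue [209. 132.] c 647 -162 size 61 36 long axis deg -69.2
```

Call:
{"name": "drive_tool", "arguments": {
  "rows": [
    [-0.037,-0.028,0,0,0,0,-1],
    [-0.037,-0.028,0,0,0,0,-1],
    [-0.037,-0.028,0,0,0,0,-1],
    [-0.037,-0.028,0,0,0,0,-1],
    [-0.037,-0.028,0,0,0,0,-1],
    [-0.037,-0.028,0,0,0,0,-1],
    [-0.037,-0.028,0,0,0,0,-1],
    [-0.037,-0.028,0,0,0,0,-1],
    [-0.037,-0.028,0,0,0,0,-1],
    [-0.037,-0.028,0,0,0,0,-1]
  ]
}}

```text
t: 1.15
position: [0.4468, 0.2721, 0.2313]
orientation: [0.117, 0.993, 0.0, 0.0]
force: [0.9, 0.7, -0.7]
gripper_width: 0.0854
```

Call:
{"name": "drive_tool", "arguments": {
  "rows": [
    [-0.016,-0.043,0,0,0,0,-1],
    [-0.016,-0.043,0,0,0,0,-1],
    [-0.016,-0.043,0,0,0,0,-1],
    [-0.016,-0.043,0,0,0,0,-1],
    [-0.016,-0.043,0,0,0,0,-1],
    [-0.016,-0.043,0,0,0,0,-1],
    [-0.003,-0.045,0,0,0,0,-1],
    [-0.003,-0.045,0,0,0,0,-1],
    [-0.003,-0.045,0,0,0,0,-1],
    [-0.003,-0.045,0,0,0,0,-1]
  ]
}}

```text
t: 2.15
position: [0.4484, -0.1791, 0.2313]
orientation: [0.117, 0.993, 0.0, 0.0]
force: [1.5, 0.2, 0.1]
gripper_width: 0.0856
```

Call:
{"name": "drive_tool", "arguments": {
  "rows": [
    [-0.003,-0.045,0,0,0,8.5,-1],
    [0,0,0,0,0,8.5,-1],
    [0,0,0,0,0,8.5,-1],
    [0,0,0,0,0,8.5,-1],
    [0,0,0,0,0,8.5,-1],
    [0,0,0,0,0,8.5,-1],
    [0,0,0,0,0,8.5,-1],
    [0,0,0,0,0,8.5,-1],
    [0,0,0,0,0,8.5,-1],
    [0,0,0,0,0,8.5,-1]
  ]
}}

```text
t: 3.15
position: [0.4414, -0.2218, 0.2312]
orientation: [0.759, 0.651, -0.0, -0.0]
force: [0.0, 0.5, 1.4]
gripper_width: 0.0856
```

Call:
{"name": "drive_tool", "arguments": {
  "rows": [
    [0,0,0.01,0,0,8.5,-1],
    [0,0,0.01,0,0,8.5,-1],
    [0,0,0.01,0,0,8.5,-1],
    [0,0,0.01,0,0,8.5,-1],
    [0,0,0.01,0,0,8.5,-1],
    [0,0,0.01,0,0,8.5,-1],
    [0,0,0.01,0,0,8.5,-1],
    [0,0,0.01,0,0,4,-1],
    [0,0,0,0,0,0,-1],
    [0,0,0,0,0,0,-1]
  ]
}}

```text
t: 4.15
position: [0.4414, -0.2217, 0.1514]
orientation: [0.987, 0.158, -0.0, -0.0]
force: [0.9, 0.4, 1.0]
gripper_width: 0.0849
```

```bash
cat > look.py <<'E'
import sys
from h import *
tag=sys.argv[1]
s=r.state();P=pose("wrist",s);im,d=r.grab_frame("wrist");cv2.imwrite(f"pics/{tag}.png",im[:,:,::-1])
Rt=R.from_quat(s["orientation"]).as_matrix();x=Rt[:,0];y=Rt[:,1]
print("t",s["t"],"pos",s["position"].round(4),"yaw of tool y",np.degrees(np.arctan2(y[1],y[0])).round(1),"z",Rt[:,2].round(4),"w",s["gripper_width"],"F",s["force"].round(1),"q",s["qpos"].round(2))
hsv=cv2.cvtColor(im,cv2.COLOR_RGB2HSV);H,S,V=[hsv[...,i].astype(int) for i in range(3)]
W=cloud(P,d)
def rect(m,z,n):
    for c in cv2.findContours(m.astype(np.uint8),cv2.RETR_EXTERNAL,cv2.CHAIN_APPROX_NONE)[0]:
        if cv2.contourArea(c)<400: continue
        (cx,cy),(w,h),a=cv2.minAreaRect((cast(P,c.reshape(-1,2),z)*1000).astype(np.float32))
        if w<h:w,h,a=h,w,a+90
        e=np.array([cx/1000,cy/1000,z])-s["position"]
        print(n,"c",round(cx,1),round(cy,1),"size",round(w,1),round(h,1),"axis",round((a+90)%180-90,1),"in tool xyz mm",(Rt.T@e*1000).round(1))
m=(H<14)&(S>110)&(V>50)&(d>0)
rect(m&(W[...,2]>.0165)&(W[...,2]<.026),.02,"rod")
rect((W[...,2]>.028)&(W[...,2]<.04)&(d>0),.034,"box")
rect(m,.014,"brown14")
E
python3 look.py w1
```

```text
t 4.15 pos [ 0.4414 -0.2217  0.1514] yaw of tool y -71.8 z [-4.e-04  3.e-04 -1.e+00] w 0.08486552415576835 F [0.9 0.4 1. ] q [-0.53  0.37  2.03  0.    0.74  0.73]
rod c 441.1 -221.9 size 67.2 18.2 axis 18.8 in tool xyz mm [-3.000e-01  1.000e-01  1.314e+02]
rod c 461.1 6.1 size 112.2 22.6 axis 20.0 in tool xyz mm [  89.9 -210.3  131.4]
brown14 c 439.8 -222.4 size 69.5 18.6 axis 18.8 in tool xyz mm [-1.700e+00  1.000e-01  1.374e+02]
brown14 c 551.8 -415.2 size 30.3 23.6 axis 7.1 in tool xyz mm [ 44.6 218.3 137.3]
brown14 c 461.2 6.7 size 114.6 31.4 axis 20.0 in tool xyz mm [  90.1 -210.8  137.4]
```

View pics/w1.png

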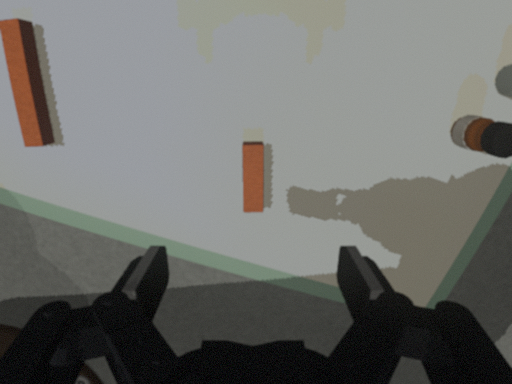

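Rod is at (253,177), centred between the fingers and aligned to within 1°. Going down and gripping its upper part.

Call:
{"name": "drive_tool", "arguments": {
  "rows": [
    [0,0,0.03,0,0,-0.6,-1],
    [0,0,0.03,0,0,0,-1],
    [0,0,0.03,0,0,0,-1],
    [0,0,0.02,0,0,0,-1],
    [0,0,0.02,0,0,0,-1],
    [0,0,0.012,0,0,0,-1],
    [0,0,0,0,0,0,0],
    [0,0,0,0,0,0,0.3],
    [0,0,0,0,0,0,1],
    [0,0,0,0,0,0,1]
  ],
  "squeeze": 40
}}

```text
t: 5.2
position: [0.442, -0.2221, 0.0102]
orientation: [0.987, 0.162, 0.001, 0.0]
force: [0.1, 0.5, 0.1]
gripper_width: 0.0282
```

Call:
{"name": "drive_tool", "arguments": {
  "rows": [
    [0,0,0,0,0,0,1],
    [0,0,0,0,0,0,1],
    [0,0,0,0,0,0,1],
    [0,0,0,0,0,0,1]
  ]
}}

```text
t: 5.6
position: [0.442, -0.2221, 0.0102]
orientation: [0.987, 0.162, 0.001, 0.0]
force: [-1.3, 0.5, 11.6]
gripper_width: 0.0188
```

Call:
{"name": "drive_tool", "arguments": {
  "rows": [
    [0,0,-0.01,0,0,0,1],
    [0,0,-0.02,0,0,0,1],
    [0,0,-0.03,0,0,0,1],
    [0,0,-0.03,0,0,0,1],
    [0,0,-0.01,0,0,0,1],
    [0,0,0,0,0,0,1]
  ]
}}

```text
t: 6.2
position: [0.4424, -0.2223, 0.111]
orientation: [0.987, 0.162, 0.001, 0.001]
force: [0.1, -0.0, -1.4]
gripper_width: 0.019
```

```bash
python3 look.py w2
```

```text
t 6.2 pos [ 0.4424 -0.2223  0.111 ] yaw of tool y -71.3 z [ 0.0029 -0.0017 -1.    ] w 0.018973210389461898 F [ 0.1 -0.  -1.4] q [-0.53  0.44  2.06  0.    0.64  0.72]
box c 545.2 -396.7 size 31.4 14.0 axis 33.7 in tool xyz mm [ 41.5 198.   77.6]
brown14 c 380.7 -243.4 size 131.5 36.8 axis 18.3 in tool xyz mm [-65.5  -0.   96.9]
brown14 c 547.7 -414.2 size 32.0 16.2 axis 33.7 in tool xyz mm [ 38.2 215.3  97.6]
brown14 c 454.5 -11.1 size 98.3 20.7 axis 5.7 in tool xyz mm [  78.8 -196.5   96.7]
```

View pics/w2.png

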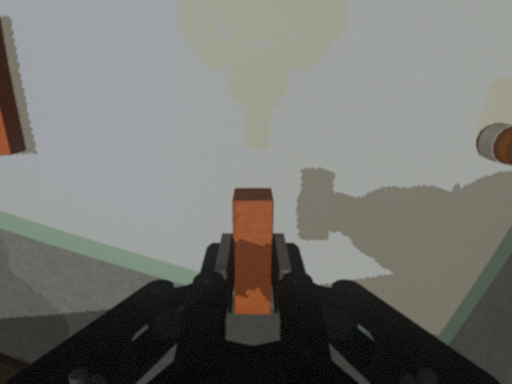

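The rod is held level at (253,245). Moving over the slot.

Call:
{"name": "drive_tool", "arguments": {
  "rows": [
    [0.0427,0.0035,0,0,0,0,1],
    [0.0427,0.0035,0,0,0,0,1],
    [0.0427,0.0035,0,0,0,0,1],
    [0.0427,0.0035,0,0,0,0,1],
    [0.0427,0.0035,0,0,0,-8.3,1],
    [0,0,0,0,0,-8.3,1],
    [0,0,0,0,0,-8.3,1],
    [0,0,0,0,0,-8.3,1],
    [0,0,0,0,0,-8.3,1],
    [0,0,0,0,0,-8.3,1]
  ]
}}

```text
t: 7.25
position: [0.6484, -0.1698, 0.107]
orientation: [0.825, 0.565, -0.001, -0.001]
force: [-0.3, 0.4, -0.6]
gripper_width: 0.0187
```

Call:
{"name": "drive_tool", "arguments": {
  "rows": [
    [0,0,0,0,0,-8.3,1],
    [0,0,0,0,0,-8.3,1],
    [0,0,0,0,0,-8.3,1],
    [0,0,0,0,0,-8.3,1],
    [0,0,0,0,0,-8.3,1],
    [0,0,0,0,0,0,1]
  ]
}}

```text
t: 7.85
position: [0.6485, -0.1698, 0.1073]
orientation: [0.573, 0.82, -0.0, -0.001]
force: [1.1, -0.1, -0.2]
gripper_width: 0.0189
```

```bash
python3 look.py w3
```

```text
t 7.85 pos [ 0.6485 -0.1698  0.1073] yaw of tool y 20.1 z [-2.5e-03  8.0e-04 -1.0e+00] w 0.01889668784796747 F [ 1.1 -0.1 -0.2] q [-0.3   0.64  1.65 -0.    0.86 -0.65]
box c 649.7 -166.2 size 136.3 90.9 axis -70.4 in tool xyz mm [ 2.9  2.6 73.3]
brown14 c 670.7 -228.1 size 129.1 36.3 axis -70.3 in tool xyz mm [-62.5   1.   93.2]
```

View pics/w3.png

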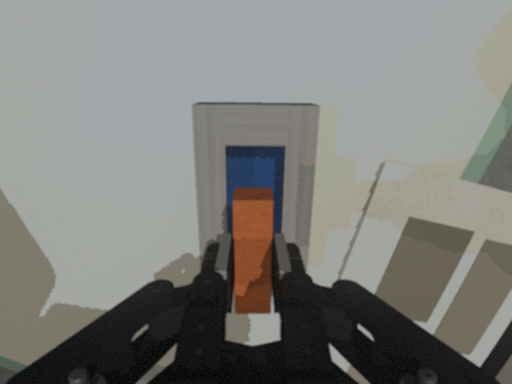

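Rod is over the slot: slot far edge at row 147, columns 226–284, and plate far edge at row 104. Computing the offset from these.

Run:
```python
from h import *
s=r.state();P=pose("wrist",s);Rt=R.from_quat(s["orientation"]).as_matrix()
for n,uv,z in (("plate far L/R",[[196,103],[316,104]],.034),("slot far L/R",[[227,147],[284,147]],.034),("slot L/R row190",[[225,190],[282,190]],.034),("rod far top L/R",[[235,200],[271,200]],.118)):
    p=cast(P,uv,z); print(n,((np.c_[p,[z,z]]-s["position"])@Rt*1000).round(1).tolist())
```

```text
plate far L/R [[71.9, -38.6, 73.8], [71.2, 45.8, 73.6]]
slot far L/R [[40.4, -17.5, 73.7], [40.5, 24.2, 73.6]]
slot L/R row190 [[7.1, -19.9, 73.6], [7.1, 23.7, 73.6]]
rod far top L/R [[31.4, -7.3, -10.3], [31.4, 9.8, -10.4]]
```

Call:
{"name": "drive_tool", "arguments": {
  "rows": [
    [-0.0025,0.0018,0.02,0,0,0,1],
    [0,0,0.02,0,0,0,1],
    [0,0,0.015,0,0,0,1],
    [0,0,0.01,0,0,0,1],
    [0,0,0.005,0,0,0,1],
    [0,0,0,0,0,0,1]
  ]
}}

```text
t: 8.5
position: [0.6516, -0.1718, 0.0387]
orientation: [0.574, 0.819, -0.0, -0.0]
force: [-0.4, 0.5, -0.4]
gripper_width: 0.0187
```

```bash
python3 look.py w4; python3 -c "
from h import *
im,d=r.grab_frame('side');im2,_=r.grab_frame('scene')
a=cv2.resize(im[70:200,150:330],None,fx=3,fy=3);b=cv2.resize(im2[200:330,120:300],None,fx=3,fy=3)
w=cv2.resize(cv2.imread('pics/w4.png'),(520,390))
cv2.imwrite('pics/c4.png',cv2.resize(np.hstack([w,a[:,:,::-1]]),(790,290)))
"
```

```text
t 8.5 pos [ 0.6516 -0.1718  0.0387] yaw of tool y 19.9 z [-9.e-04  3.e-04 -1.e+00] w 0.018656677800581608 F [-0.4  0.5 -0.4] q [-0.3   0.73  1.67 -0.    0.74 -0.65]
box c 673.1 -228.1 size 34.8 30.7 axis 18.0 in tool xyz mm [-60.3   1.1   4.6]
box c 644.1 -151.1 size 104.7 90.7 axis -70.4 in tool xyz mm [22.  -0.1  4.7]
brown14 c 659.6 -191.0 size 92.6 25.8 axis -70.5 in tool xyz mm [-20.8   1.   24.7]
```

View pics/c4.png

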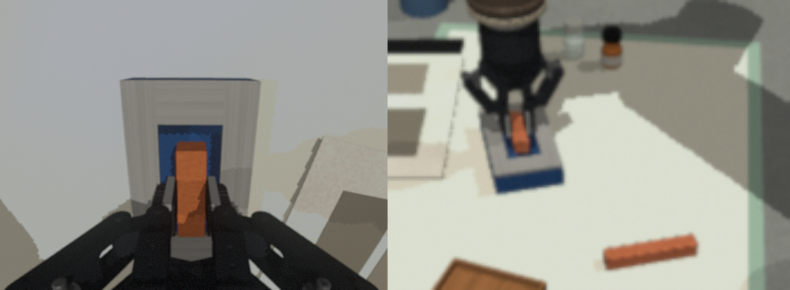

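The rod sits within the slot, with slot visible beyond its far end and on both sides, and there is no contact force. Releasing and lifting.

Call:
{"name": "drive_tool", "arguments": {
  "rows": [
    [0,0,0.002,0,0,0,1],
    [0,0,0,0,0,0,0],
    [0,0,0,0,0,0,0],
    [0,0,0,0,0,0,0],
    [0,0,0,0,0,0,0],
    [0,0,-0.02,0,0,0,0],
    [0,0,-0.04,0,0,0,0],
    [0,0,-0.04,0,0,0,0],
    [0,0,-0.03,0,0,0,0],
    [0,0,0,0,0,0,0]
  ]
}}

```text
t: 9.65
position: [0.6544, -0.1726, 0.1722]
orientation: [0.574, 0.819, 0.001, 0.003]
force: [0.4, -0.2, -0.3]
gripper_width: 0.0428
```

```bash
python3 look.py w5
```

```text
t 9.65 pos [ 0.6544 -0.1726  0.1722] yaw of tool y 19.9 z [ 0.0068 -0.0021 -1.    ] w 0.04281257549155573 F [ 0.4 -0.2 -0.3] q [-0.3   0.57  1.59 -0.    0.97 -0.65]
rod c 653.1 -174.2 size 69.2 19.9 axis -70.6 in tool xyz mm [ -0.4  -2.5 152.1]
box c 652.2 -172.8 size 150.3 90.9 axis -70.3 in tool xyz mm [  1.2  -2.9 138.1]
brown14 c 653.7 -175.9 size 72.7 20.4 axis -70.6 in tool xyz mm [ -2.1  -2.7 158.2]
```

View pics/w5.png

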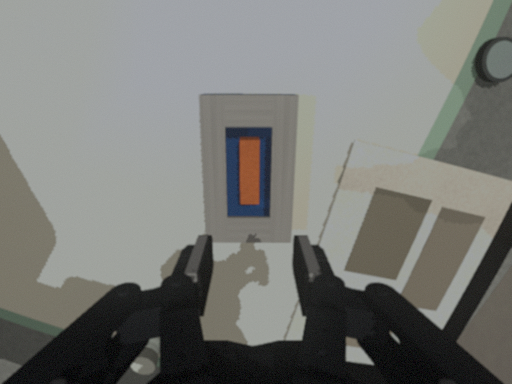

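Short rod lies flat inside the box, centred at (249,171). Going to the long rod.

Call:
{"name": "drive_tool", "arguments": {
  "rows": [
    [0.0393,-0.0202,0,0,0,0,-1],
    [0.0393,-0.0202,0,0,0,0,-1],
    [0.0393,-0.0202,0,0,0,0,-1],
    [0.0393,-0.0202,0,0,0,0,-1],
    [0.0393,-0.0202,0,0,0,0,-1],
    [0.0393,-0.0202,0,0,0,8.2,-1],
    [0,0,0,0,0,8.2,-1],
    [0,0,0,0,0,8.2,-1],
    [0,0,0,0,0,8.2,-1],
    [0,0,0,0,0,8.2,-1]
  ]
}}

```text
t: 10.7
position: [0.4568, 0.0086, 0.1664]
orientation: [0.826, 0.564, -0.001, -0.0]
force: [0.1, 0.0, -0.3]
gripper_width: 0.085
```

Call:
{"name": "drive_tool", "arguments": {
  "rows": [
    [0,0,0,0,0,8.2,-1],
    [0,0,0,0,0,8.2,-1],
    [0,0,0,0,0,8.2,-1],
    [0,0,0,0,0,8.2,-1],
    [0,0,0,0,0,8.2,-1],
    [0,0,0,0,0,8.2,-1],
    [0,0,0,0,0,0,-1],
    [0,0,0,0,0,0,-1]
  ]
}}

```text
t: 11.5
position: [0.4571, 0.0085, 0.1667]
orientation: [0.985, 0.174, -0.001, -0.0]
force: [-0.1, 0.2, 0.1]
gripper_width: 0.0852
```

```bash
python3 look.py w6
```

```text
t 11.5 pos [0.4571 0.0085 0.1667] yaw of tool y -70.0 z [-1.1e-03  1.0e-04 -1.0e+00] w 0.08521268479246297 F [-0.1  0.2  0.1] q [-0.05  0.3   2.09  0.    0.75  1.17]
rod c 461.4 8.0 size 112.1 18.6 axis 19.6 in tool xyz mm [  4.    1.9 146.7]
rod c 648.9 -161.6 size 46.1 21.0 axis -70.0 in tool xyz mm [122.3 225.5 146.5]
box c 637.5 -138.9 size 87.5 86.0 axis 21.5 in tool xyz mm [119.2 200.3 132.5]
brown14 c 459.8 7.4 size 114.4 19.0 axis 19.6 in tool xyz mm [  2.4   2.  152.7]
brown14 c 651.1 -165.7 size 47.1 21.8 axis -70.1 in tool xyz mm [122.9 230.1 152.5]
```

Call:
{"name": "drive_tool", "arguments": {
  "rows": [
    [0.0035,0.002,0.035,0,0,0.4,-1],
    [0,0,0.035,0,0,0,-1],
    [0,0,0.03,0,0,0,-1],
    [0,0,0.025,0,0,0,-1],
    [0,0,0.02,0,0,0,-1],
    [0,0,0.012,0,0,0,-1],
    [0,0,0,0,0,0,0],
    [0,0,0,0,0,0,0.3],
    [0,0,0,0,0,0,1],
    [0,0,0,0,0,0,1]
  ],
  "squeeze": 50
}}

```text
t: 12.55
position: [0.4622, 0.0077, 0.0112]
orientation: [0.986, 0.168, 0.001, 0.0]
force: [0.2, 0.5, -0.5]
gripper_width: 0.0279
```

Call:
{"name": "drive_tool", "arguments": {
  "rows": [
    [0,0,0,0,0,0,1],
    [0,0,0,0,0,0,1],
    [0,0,0,0,0,0,1],
    [0,0,0,0,0,0,1],
    [0,0,0,0,0,0,1]
  ]
}}

```text
t: 13.05
position: [0.4621, 0.0077, 0.0113]
orientation: [0.986, 0.168, 0.001, 0.0]
force: [-0.7, -0.4, 15.3]
gripper_width: 0.0184
```

Call:
{"name": "drive_tool", "arguments": {
  "rows": [
    [0,0,-0.01,0,0,0,1],
    [0,0,-0.02,0,0,0,1],
    [0,0,-0.03,0,0,0,1],
    [0,0,-0.03,0,0,0,1],
    [0,0,-0.01,0,0,0,1],
    [0,0,0,0,0,0,1]
  ]
}}

```text
t: 13.65
position: [0.4626, 0.0077, 0.1119]
orientation: [0.986, 0.168, 0.002, 0.0]
force: [-0.1, -0.2, -1.8]
gripper_width: 0.0185
```

```bash
python3 look.py w7
```

```text
t 13.65 pos [0.4626 0.0077 0.1119] yaw of tool y -70.7 z [ 3.5e-03 -2.0e-04 -1.0e+00] w 0.018470469699988258 F [-0.1 -0.2 -1.8] q [-0.05  0.4   2.13  0.    0.6   1.18]
box c 624.4 -120.0 size 75.0 44.1 axis 21.6 in tool xyz mm [110.2 174.   78.5]
brown14 c 399.2 -14.7 size 208.9 36.9 axis 19.2 in tool xyz mm [-67.6   0.1  97.7]
```

View pics/w7.png

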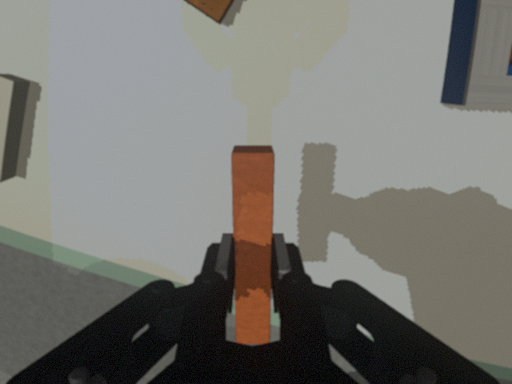

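Long rod held level at (253,245). Moving over the smaller tray.

Call:
{"name": "drive_tool", "arguments": {
  "rows": [
    [0.0371,-0.0101,0,0,0,0,1],
    [0.0371,-0.0101,0,0,0,0,1],
    [0.0371,-0.0101,0,0,0,0,1],
    [0.0371,-0.0101,0,0,0,0,1],
    [0.0371,-0.0101,0,0,0,0,1],
    [0.0371,-0.0101,0,0,0,-8.1,1],
    [0,0,0,0,0,-8.1,1],
    [0,0,0,0,0,-8.1,1],
    [0,0,0,0,0,-8.1,1],
    [0,0,0,0,0,-8.1,1]
  ]
}}

```text
t: 14.7
position: [0.6504, 0.1386, 0.1079]
orientation: [0.865, 0.501, -0.001, -0.001]
force: [-0.3, -0.2, -1.2]
gripper_width: 0.0181
```

Call:
{"name": "drive_tool", "arguments": {
  "rows": [
    [0,0,0,0,0,-8.1,1],
    [0,0,0,0,0,-8.1,1],
    [0,0,0,0,0,0,1],
    [0,0,0,0,0,0,1]
  ]
}}

```text
t: 15.1
position: [0.6508, 0.1386, 0.1089]
orientation: [0.789, 0.614, -0.001, -0.0]
force: [0.2, -0.0, -1.0]
gripper_width: 0.0183
```

```bash
python3 look.py w8
```

```text
t 15.1 pos [0.6508 0.1386 0.1089] yaw of tool y -14.2 z [-1.9e-03 -3.0e-04 -1.0e+00] w 0.01826627281643149 F [ 0.2 -0.  -1. ] q [ 0.16  0.63  1.66 -0.    0.85  0.41]
brown14 c 639.5 73.4 size 208.8 45.6 axis 75.7 in tool xyz mm [-65.8   5.2  94.9]
```

View pics/w8.png

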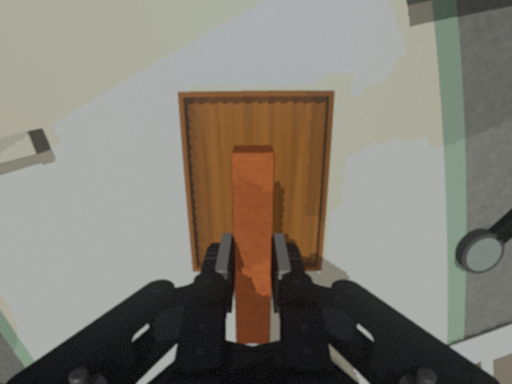

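Tray corners are at (179,93), (334,91), (193,271) and (322,270), and the rod is parallel to its long side.

Run:
```python
from h import *
s=r.state();P=pose("wrist",s);Rt=R.from_quat(s["orientation"]).as_matrix()
p=cast(P,[[179,93],[334,91],[193,271],[322,270]],.014);t=(np.c_[p,[.014]*4]-s["position"])@Rt*1000
print(t.round(1).tolist(),t.mean(0).round(1))
```

```text
[[79.0, -55.3, 95.2], [80.6, 63.5, 95.1], [-80.1, -54.7, 95.3], [-79.1, 66.1, 95.1]] [ 0.1  4.9 95.2]
```

Call:
{"name": "drive_tool", "arguments": {
  "rows": [
    [0,0.0045,0.025,0,0,0,1],
    [0,0,0.025,0,0,0,1],
    [0,0,0.02,0,0,0,1],
    [0,0,0.012,0,0,0,1],
    [0,0,0.006,0,0,0,1],
    [0,0,0.002,0,0,0,1],
    [0,0,0,0,0,0,1]
  ]
}}

```text
t: 15.85
position: [0.6562, 0.1377, 0.0207]
orientation: [0.788, 0.616, 0.0, 0.0]
force: [0.2, -0.8, -0.8]
gripper_width: 0.0184
```

Call:
{"name": "drive_tool", "arguments": {
  "rows": [
    [0,0,0.003,0,0,0,1],
    [0,0,0,0,0,0,1],
    [0,0,0.0015,0,0,0,1],
    [0,0,0,0,0,0,1]
  ]
}}

```text
t: 16.25
position: [0.6559, 0.1376, 0.0159]
orientation: [0.788, 0.616, 0.0, 0.0]
force: [0.4, 0.8, -0.9]
gripper_width: 0.0181
```

Now about 1 mm above the tray floor with no contact. Releasing, lifting and checking.

Call:
{"name": "drive_tool", "arguments": {
  "rows": [
    [0,0,0,0,0,0,0.2],
    [0,0,0,0,0,0,0.1],
    [0,0,0,0,0,0,0.1],
    [0,0,0,0,0,0,0.1],
    [0,0,-0.01,0,0,0,0.1],
    [0,0,-0.03,0,0,0,0.1],
    [0,0,-0.04,0,0,0,0],
    [0,0,-0.05,0,0,0,0],
    [0,0,-0.04,0,0,0,0],
    [0,0,0,0,0,0,0]
  ]
}}

```text
t: 17.25
position: [0.659, 0.1381, 0.193]
orientation: [0.788, 0.616, 0.004, 0.002]
force: [0.7, 0.5, -0.7]
gripper_width: 0.0427
```

```bash
python3 look.py w9; python3 -c "
from h import *
im,d=r.grab_frame('side')
a=cv2.resize(im[90:260,100:320],(524,384))
cv2.imwrite('pics/c9.png',cv2.resize(np.hstack([cv2.imread('pics/w9.png'),a[:,:,::-1]]),(790,293)))
"
```

```text
t 17.25 pos [0.659  0.1381 0.193 ] yaw of tool y -14.0 z [ 0.0096  0.0016 -1.    ] w 0.04271250533517635 F [ 0.7  0.5 -0.7] q [0.16 0.54 1.59 0.   1.   0.41]
rod c 656.0 134.9 size 115.5 19.6 axis 76.3 in tool xyz mm [ -4.5  -3.7 173. ]
box c 853.1 250.1 size 112.7 19.9 axis -10.5 in tool xyz mm [154.9 159.9 161.1]
brown14 c 656.6 132.8 size 122.3 24.6 axis 76.3 in tool xyz mm [ -6.5  -2.7 179. ]
```

View pics/c9.png

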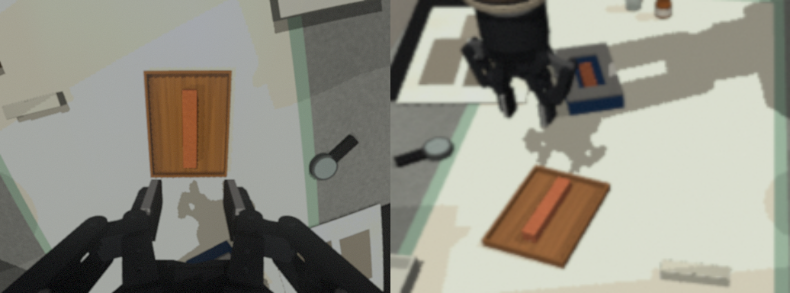

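Both rods are in place: the long one flat in the middle of the tray, the short one inside the gauge box, and the gripper is clear of everything.

```bash
python3 -c "
from rig import r
print(r.hand_in())"
```

```text
the job is handed in; nothing more can be done
None
```

Both rods are sorted, and I handed the job in at about 17 s of the allowed 53 s.

- **Short rod:** I held it by its upper part, turned it in line with the slot and let it go inside the slot opening. The picture afterwards shows it lying flat inside the blue gauge box, about 2 mm from the box's middle.
- **Long rod:** I laid it along the smaller of the two brown trays and let it go about 1 mm above the tray floor. The last wrist and side pictures show it flat in the middle of the tray, parallel to the long side and clear of the walls.

At hand-in the gripper was open and well above everything. The highest force I read was about 15 N, while closing on the long rod. The gripper read about 18.5 mm on the 20 mm rods, which I took as sensor error, since both rods lifted level. No check failed.

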